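Show a welded channel to the inspection camera, face by face

TASK

Pick up the welded channel by its top end, so that the fingers stay clear of the weld, and record its weld with the inspection camera in the order it was run: the flange with the stud first, then the web, then the plain flange. Hold each face for a full second square-on to the camera with its weld at the focus point, between the tips of the fork. Then set the channel down upright in the shallow tray and let go; do not drop it, and do not strike the camera stand or shift the other things on the bench.

Things in the scene. Friction and masses are not known exactly. Their poses are not given: they have to be found in the camera images.
- coupon_mid (a point): Centre, half-way up, of the welded channel: bare steel U-channel standing 150 mm tall, about 0.5 kg, outline 36 mm (x) by 40 mm (y), walls 4 mm. z: along it, up at the start. +x: out of the web (back of the U). +y: out of the flange with the stud; -y: out of the plain flange; -x is open. Grip across the flanges (40 mm, along y), pads' middle 20 to 60 mm above this point, 30 to 40 N.
- weld_axis (a point): On the channel's long axis, level with the weld: 60 mm above the foot, 15 mm below coupon_mid. Axes as coupon_mid. The weld is a raised bead right across the web and both flanges. The stud (12 mm across, 25 mm long) stands straight out of the +y flange, 25 mm above the foot.
- weld_stud (a point): Middle of the weld on the outer face of the flange with the stud: 20 mm from the long axis along +y, 60 mm above the foot. Axes as coupon_mid.
- weld_web (a point): Middle of the weld on the outer face of the web: 18 mm from the long axis along +x, 60 mm above the foot. Axes as coupon_mid.
- weld_plain (a point): Middle of the weld on the outer face of the plain flange: 20 mm from the long axis along -y, 60 mm above the foot. Axes as coupon_mid.
- stand: Camera stand, fixed: grey base plate 140 x 200 x 14 mm, 25 mm column 375 mm tall, 90 mm behind its front edge. Origin: middle of that front edge, on the bench; -x is the way the camera looks (slantwise across the bench, towards the robot's left). The grey camera with ring light (68 mm across) looks down 28 degrees below level; its lens front is 20 mm in front of the origin, 261 mm above the bench.
- focus (a point): Camera's focus point, 130 mm in front of the lens on its optical axis, 200 mm above the bench. +x: along the axis back to the lens (28 degrees above level); y level. A face is square-on when its outward direction is along +x. The focus fork, two 5 mm rods, runs from the camera along the axis 65 mm to either side of it (y); the tips end beside this point.
- tray_in (a point): The shallow aluminium tray, fixed to the bench: 200 mm (x) by 160 mm (y) outside, 30 mm high, walls and floor 4 to 5 mm thick. This point is the centre of its inner floor, z up. Empty at the start.
- tee_mid (a point): Leave alone: T-joint coupon of two steel plates, 100 by 60 mm foot, 58 mm tall; this point is its centre.
- pipe_mid (a point): Leave alone: short piece of steel pipe 60 mm across, 55 mm tall, standing on end; this point is its centre.
- hammer_mid (a point): Leave alone: chipping hammer lying flat, about 255 mm long; this point is near the middle of its handle.
Mind the look-alikes: they are no part of the job. Leave any orange look-alike of the part that bears coupon_mid alone.

How it is judged:
By the outcome, as a careful person would: the job done as asked, in the order asked, and still so for the second after the job is handed in, with the robot touching nothing.
It also fails if it takes over 72 s, if anything falls off the work surface, if the arm or the gripper's body presses on something with over 40 N, if the wrist force passes 120 N, or if a joint passes its speed limit or range.

ROBOT

A 6-joint arm with a two-finger parallel gripper is mounted at the origin on the work surface. World frame = base frame: x ahead of the robot, y to its left, z up, the work surface at z = 0. Lengths are in m, angles in rad, forces in N, time in s.
With the tool pointing down it reaches from about 0.275 to 1 m from the base axis. Payload 8.4 kg.
Tool frame: the origin (TCP) lies on the centre line of the jaws, within the pads' length; the fingertips stand 17 mm ahead of it and the grasp point (between the pads) lies 2 mm behind it (bot.tcp_to_tips is the y of the fingertips in the tool frame, in m); y points along the fingers, z is the direction in which the jaws open and shut, and the axes are right-handed (so a half turn about y gives the same grasp; the last joint's range is limited). The gripper opens to 85 mm and grips with 20 to 120 N. Pads are 22 mm wide; open, the fingers measure 114 mm over their backs; the gripper's body (76 mm by 85 mm) begins 54 mm behind the grasp point. The pads swing forward as they close: fully open they stand 13 mm farther back than shut.
Start: joints at [-1.11, 0.353, 1.633, -0, 1.155, -0.002], TCP at [0.279, -0.559, 0.248] pointing down, gripper open.
Joint ranges: [-2.63, 2.63], [-0.92, 2.1], [0.06, 2.66], [-1.3, 4.44], [0, 2.69], [-3.02, 3.02]. Speed limits (rad/s): [2.22, 2.22, 2.79, 3.14, 3.14, 3.14].

INTERFACE

Orientations are given as a unit quaternion [x, y, z, w].
In Python, from workcell import bot, hand, kinematics, get_obs, vision, hand_in gives the robot as it stands. The module is installed in compiled form; this text tells all that it offers. Calls block until the motion is done:
- bot.reach(position, orientation): joint-space move of the TCP to a pose.
- bot.servo_line(position, ori=None, velocity=0.15): straight line of the TCP; ori=None keeps the orientation; velocity is the mean speed in m/s.
- bot.goto_joints(angles): joint-space move.
- hand.move_gripper(opening, strength=None): finger opening in m; strength is the grip in N (None keeps the last); returns when the fingers have stopped.
- bot.dwell(seconds).
- kinematics.solve_ik(position, orientation): joint angles nearest the present ones, or None.
- get_obs(): the state.
- vision.read_camera(name): name is "side" or "top" or "wrist"; returns a dict with "frame" (420x560x3 uint8, red, green, blue), "intrinsics" (3x3 intrinsics, pixels), "view" (4x4, takes a point from world to camera coordinates). Camera axes: x right, y down, z forward; pixel columns grow to the right and rows downward; lengths in m; the calibration is good to about 2 mm. A picture is of the moment at which its call begins. There is no depth.
A pose or a line that the arm cannot do raises bot.IKError and nothing moves.
- hand_in(): hands the job in, once; it reports no verdict.
The state is a dict: "time_s": time; "joint_pos": joint angles; "joint_vel": joint speeds; "joint_efforts": joint torques, N m; "position": TCP position; "orientation": TCP orientation; "wrist_force": force on the tool from outside, world axes, zero at the start; "ft_torque": the same for the moment, N m; "gripper_width": finger opening in m.
Only numpy, scipy, OpenCV 4.12 (cv2) and the standard library are available. Lean on these libraries where they do the work, as an engineer would, in place of code of your own. Each camera call takes 0.05 s, during which the arm holds its last target.

## Working session

There is one attempt and no reset: what is moved stays moved. The work goes in short steps, each a Python script; the robot and the scene stay as the last script left them, time stands still between calls to the robot, and variables do not carry over. Pictures are saved under pics/ and viewed, and the job is handed in when it is done.

```bash
ls; mkdir -p pics; python3 - <<'E'
from workcell import bot, hand, kinematics, get_obs, vision
import cv2,numpy as np
np.set_printoptions(precision=4,suppress=True)
for n in ["side","top","wrist"]:
    d=vision.read_camera(n); cv2.imwrite(f"pics/{n}0.png",d["frame"][:,:,::-1]); print(n,d["intrinsics"],d["view"])
o=get_obs(); print(o, bot.tcp_to_tips)
E
```

```text
pics
side [[409.3726   0.     275.2648]
 [  0.     409.3726 207.1606]
 [  0.       0.       1.    ]] [[-0.9973 -0.0723 -0.0102  0.5482]
 [-0.0437  0.7026 -0.7102  0.1101]
 [ 0.0585 -0.7079 -0.7039  1.0005]
 [ 0.      0.      0.      1.    ]]
top [[537.2984   0.     293.1429]
 [  0.     537.2984 205.6401]
 [  0.       0.       1.    ]] [[-0.0122 -0.9999  0.0053  0.0305]
 [-0.9907  0.0114 -0.1357  0.5649]
 [ 0.1356 -0.0069 -0.9907  1.4557]
 [ 0.      0.      0.      1.    ]]
wrist [[339.6931   0.     273.9952]
 [  0.     339.6931 210.9644]
 [  0.       0.       1.    ]] [[ 0.4466 -0.8947 -0.0006 -0.6242]
 [-0.8466 -0.4228  0.3233 -0.0426]
 [-0.2895 -0.1439 -0.9463  0.3808]
 [ 0.      0.      0.      1.    ]]
{'time_s': 0.15, 'joint_pos': array([-1.1104,  0.3535,  1.634 , -0.    ,  1.1552, -0.0024]), 'joint_vel': array([ 0.0012, -0.0031, -0.0025,  0.0006,  0.0014,  0.0022]), 'joint_efforts': array([  0.0015, -60.5633, -34.2338,   0.0001,   0.0062,   0.    ]), 'position': array([ 0.2789, -0.5589,  0.2477]), 'orientation': array([-0.1623,  0.6886, -0.6879,  0.1621]), 'wrist_force': array([-0.6358, -0.0471,  0.0788]), 'ft_torque': array([-0.0096, -0.007 ,  0.0126]), 'gripper_width': 0.08518421008103984} 0.017
```

View pics/side0.png

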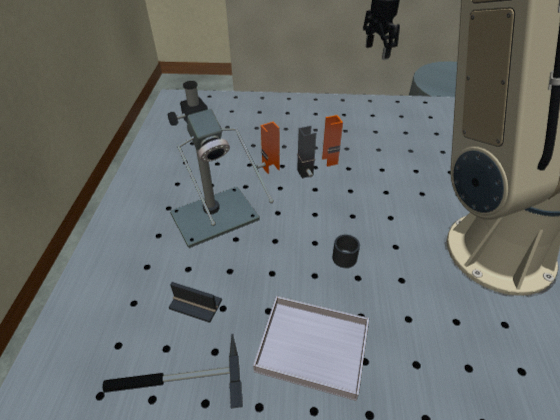

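View pics/top0.png

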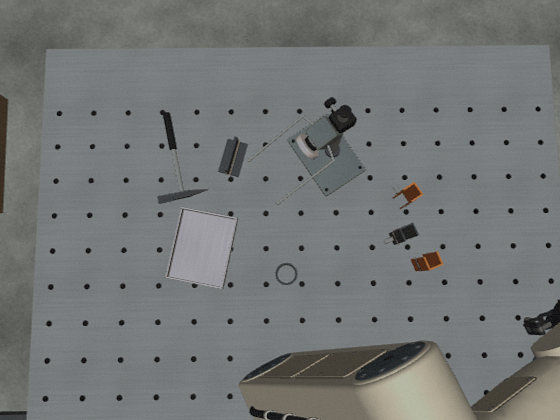

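View pics/wrist0.png

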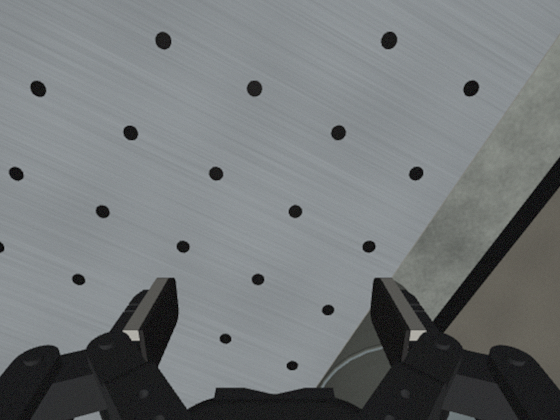

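The bare-steel candidate is at top (403,233), side (306,152). The look-alikes are two orange channels at top (408,193)/side (271,148) and top (427,262)/side (332,140). The grey one fits the description, so I'll check it in close crops.

```bash
python3 - <<'E'
import cv2,numpy as np
t=cv2.imread("pics/top0.png"); s=cv2.imread("pics/side0.png")
a=cv2.resize(t[170:290,370:460],None,fx=5,fy=5,interpolation=cv2.INTER_CUBIC)
b=cv2.resize(s[105:190,250:355],None,fx=7,fy=7,interpolation=cv2.INTER_CUBIC)
cv2.imwrite("pics/tc.png",a);cv2.imwrite("pics/sc.png",b)
c=cv2.resize(t[85:220,240:380],None,fx=5,fy=5,interpolation=cv2.INTER_CUBIC)[:600]
cv2.imwrite("pics/tstand.png",c)
c=cv2.resize(s[75:245,165:280],None,fx=3.5,fy=3.5,interpolation=cv2.INTER_CUBIC)
cv2.imwrite("pics/sstand.png",c)
E
```

```text
(no output)
```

View pics/tc.png

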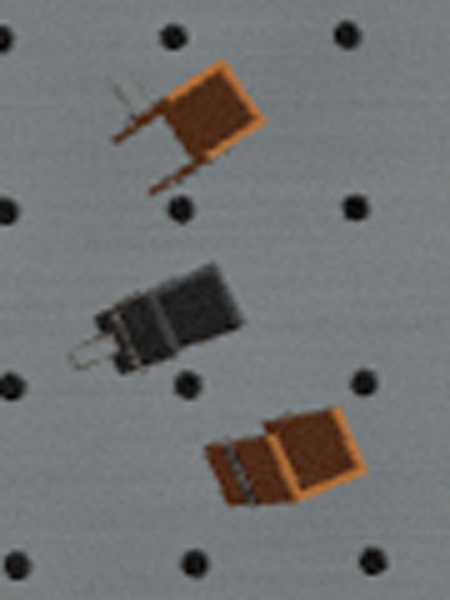

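View pics/sc.png

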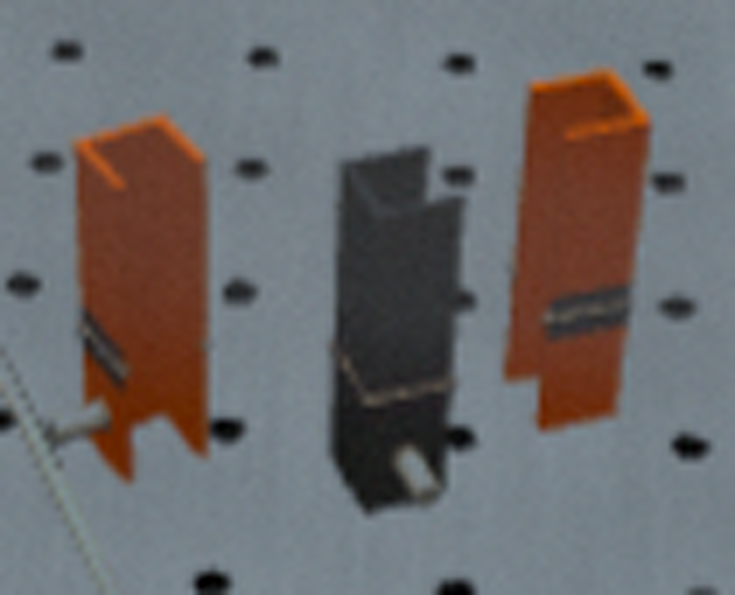

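View pics/tstand.png

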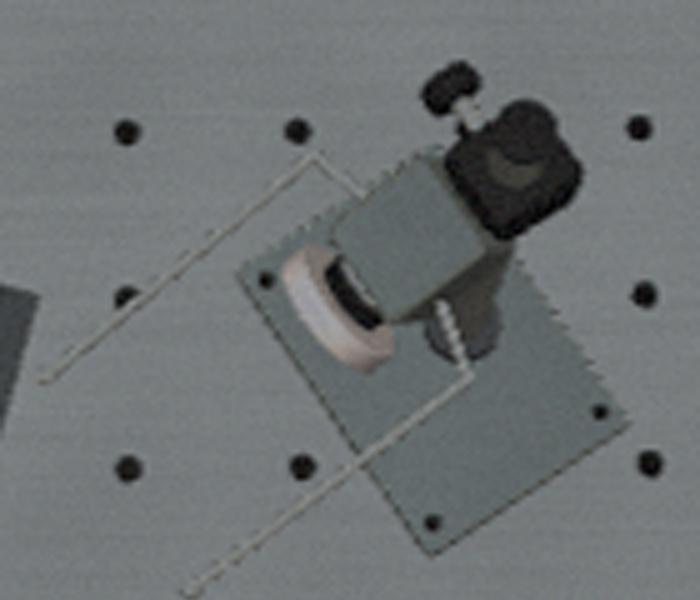

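View pics/sstand.png

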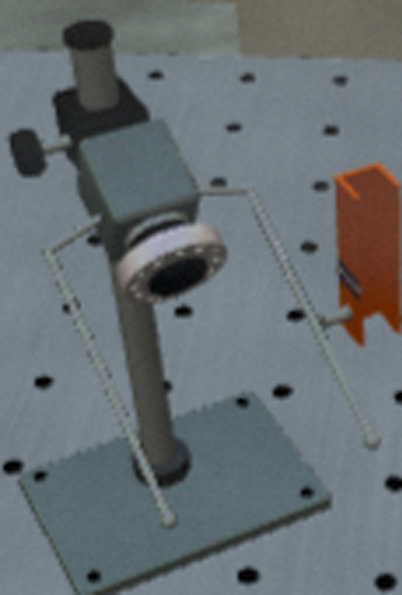

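The crops confirm it: the grey channel has a stud on the +y-facing flange and its open side faces the robot. The others are orange. Next I'll fit models of the channel, stand and tray to both views.

```bash
cat > h.py <<'E'
import numpy as np
from scipy.optimize import least_squares
from scipy.spatial.transform import Rotation as R
np.set_printoptions(precision=4,suppress=True)
K={'top':(537.2984,293.1429,205.6401),'side':(409.3726,275.2648,207.1606)}
V={'side':np.array([[-0.9973,-0.0723,-0.0102,0.5482],[-0.0437,0.7026,-0.7102,0.1101],[0.0585,-0.7079,-0.7039,1.0005]]),
'top':np.array([[-0.0122,-0.9999,0.0053,0.0305],[-0.9907,0.0114,-0.1357,0.5649],[0.1356,-0.0069,-0.9907,1.4557]])}
def proj(c,P):
    f,cx,cy=K[c]; q=P@V[c][:,:3].T+V[c][:,3]
    return np.stack([f*q[:,0]/q[:,2]+cx,f*q[:,1]/q[:,2]+cy],1)
def fit(obs,x0,verbose=True):
    # obs: list (cam, modelpt, pixel) ; params x,y,z,yaw
    def res(p):
        r=R.from_euler('z',p[3]).as_matrix(); out=[]
        for c,m,px in obs: out.append(proj(c,(r@np.array(m)+p[:3])[None])[0]-px)
        return np.ravel(out)
    s=least_squares(res,x0,loss='soft_l1')
    if verbose: print(s.x,'deg',np.degrees(s.x[3])); print(res(s.x).reshape(-1,2).round(1).tolist())
    return s.x
def tri(a,b):
    return least_squares(lambda p:np.r_[proj('top',p[None])[0]-a,proj('side',p[None])[0]-b],[.5,0,.1]).x
E
python3 - <<'E'
from h import *
T=lambda u,v:np.array([370+u/5,170+v/5]); S=lambda u,v:np.array([250+u/7,105+v/7])
ws,wp,ps,pp=(18,20),(18,-20),(-18,20),(-18,-20)
P=lambda a,z:np.array([a[0],a[1],z])/1000
print('channel; rim corner heights')
tp=[T(155,285),T(213,263),T(178,352),T(243,320)];sd=[S(380,213),S(340,160),S(463,200),S(430,148)]
for a,b in zip(tp,sd): print(tri(a,b))
obs=[('top',P(c,150),t) for c,t in zip([ws,wp,ps,pp],tp)]+[('side',P(c,150),t) for c,t in zip([ws,wp,ps,pp],sd)]
obs+=[('side',P(ws,0),S(370,513)),('side',P(ps,0),S(445,495)),('side',P(wp,0),S(335,460)),('top',P(ws,0),T(97,318)),('top',P(ps,0),T(120,373)),('side',P((0,45),25),S(425,492)),('top',P((0,45),25),T(75,360))]
fit(obs,[.4,-.2,0,0])
print('stand')
T=lambda u,v:np.array([240+u/5,85+v/5]); S=lambda u,v:np.array([165+u/3.5,75+v/3.5])
for a,b in [(T(45,380),S(168,520)),(T(188,597),S(372,440))]: print('tip',tri(a,b))
fx=(-20-130*np.cos(np.radians(28)))
obs=[]
for n,t,s,m in [('L',T(240,272),(190,242),(0,-100,14)),('B',T(432,556),(259,215),(0,100,14)),('R',T(628,425),(234,190),(140,100,14))]:
    m=np.array(m)/1000
    obs+=[('top',m*[1,1,1],t),('side',m,np.array(s))]
obs+=[('side',np.array([140,-100,14])/1000,np.array([171,212]))]
for y,t,s in [(-65,T(45,380),S(168,520)),(65,T(188,597),S(372,440))]:
    m=np.array([fx,y,200])/1000; obs+=[('top',m,t),('side',m,s)]
a=fit(obs,[.6,-.05,0,-.9]); 
print('focus',a[:3]+R.from_euler('z',a[3]).apply(np.array([fx,0,200])/1000))
print('tray')
tp=[(183,208),(238,217),(222,289),(166,277)]; sd=[(257,374),(277,299),(369,319),(360,391)]
# order top: nearLeftTop...; world: image up=+x, left=+y
sd=[(257,374),(277,299),(369,319),(360,391)]
for t,s in zip(tp,sd): print(tri(np.array(t),np.array(s)))
E
```

```text
channel; rim corner heights
[ 0.4899 -0.2509  0.149 ]
[ 0.5033 -0.2807  0.152 ]
[ 0.4567 -0.2614  0.1488]
[ 0.4713 -0.295   0.15  ]
[ 0.4798 -0.2723 -0.0002  0.3898] deg 22.33514667185353
[[-1.5, 1.1], [1.1, -0.6], [-0.2, 0.6], [1.0, 0.9], [-0.3, 0.5], [0.2, 0.1], [0.3, -0.2], [-0.5, -0.6], [-0.9, 0.1], [-0.2, 0.1], [-0.6, -0.6], [-0.5, -0.5], [0.1, 0.2], [0.6, 0.5], [-0.0, -0.2]]
stand
tip [0.659  0.1341 0.2016]
tip [0.5493 0.0632 0.2021]
[ 0.6517 -0.0217 -0.0066 -2.0762] deg -118.95524226971396
[[4.1, 68.1], [78.6, 5.3], [-1.5, -49.2], [-52.9, 0.9], [2.5, -0.4], [3.7, -3.7], [126.8, 1.1], [2.7, -0.5], [1.2, 0.5], [-1.2, -87.9], [-105.1, -0.9]]
focus [0.7169 0.0962 0.1934]
tray
[ 0.5629  0.3378 -0.0013]
[0.5345 0.1792 0.018 ]
[0.3392 0.2212 0.0283]
[0.3713 0.3731 0.0397]
```

```bash
python3 - <<'E'
from h import *
T=lambda u,v:np.array([240+u/5,85+v/5]); S=lambda u,v:np.array([165+u/3.5,75+v/3.5])
fx=(-20-130*np.cos(np.radians(28)))
obs=[]
for n,t,s,m in [('L',T(240,272),(190,242),(0,100,14)),('B',T(432,556),(259,215),(0,-100,14)),('R',T(628,425),(234,190),(140,-100,14))]:
    m=np.array(m)/1000
    obs+=[('top',m,t),('side',m,np.array(s))]
obs+=[('side',np.array([140,100,14])/1000,np.array([171,212]))]
for y,t,s in [(65,T(45,380),S(168,520)),(-65,T(188,597),S(372,440))]:
    m=np.array([fx,y,200])/1000; obs+=[('top',m,t),('side',m,s)]
a=fit(obs,[.65,-.05,0,-1]); 
print('focus',a[:3]+R.from_euler('z',a[3]).apply(np.array([fx,0,200])/1000))
import cv2
t=cv2.imread("pics/top0.png"); s=cv2.imread("pics/side0.png")
cv2.imwrite("pics/tt.png",cv2.resize(t[200:295,160:245],None,fx=6,fy=6,interpolation=cv2.INTER_CUBIC))
cv2.imwrite("pics/st.png",cv2.resize(s[290:400,250:375],None,fx=5,fy=5,interpolation=cv2.INTER_CUBIC))
E
```

```text
[ 0.6778 -0.0154  0.0002 -0.9928] deg -56.883313604613434
[[-1.1, -0.2], [-1.8, 3.5], [-0.3, 0.2], [1.3, 1.6], [1.0, -0.6], [3.5, -4.3], [-1.2, -1.6], [0.4, -0.6], [1.0, 0.2], [0.6, -1.2], [0.8, 0.4]]
focus [0.6041 0.0975 0.2002]
```

View pics/tt.png

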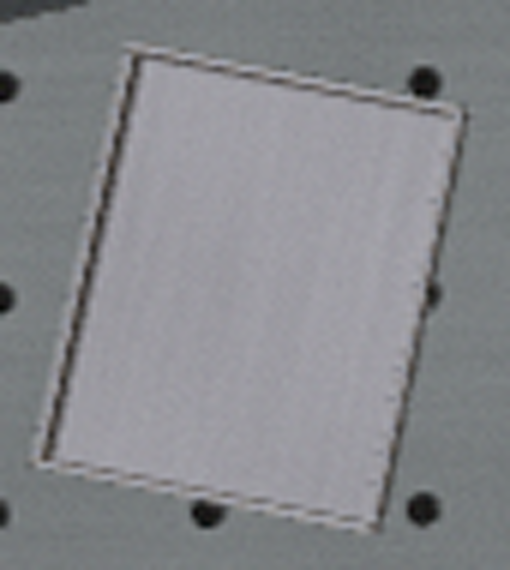

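View pics/st.png

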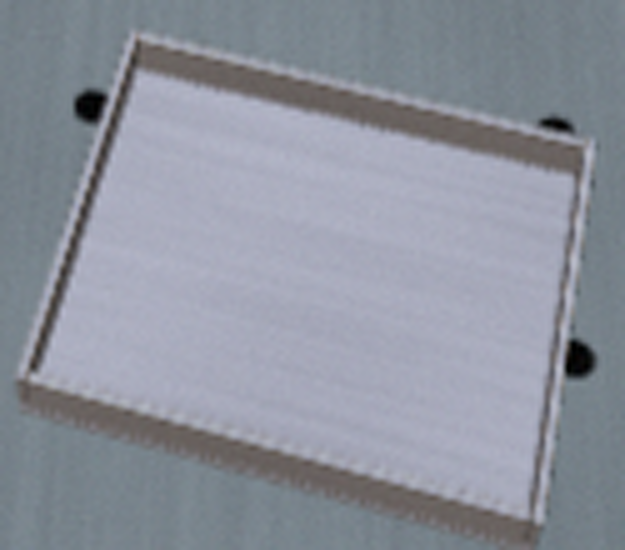

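```bash
cat >> h.py <<'E'
FOC=np.array([.604,.098,.201]); YAW=np.radians(-57.0)
b=np.array([np.cos(YAW),np.sin(YAW),0]); e=np.radians(28)
FX=b*np.cos(e)+np.array([0,0,np.sin(e)]); FZ=-b*np.sin(e)+np.array([0,0,np.cos(e)]); FY=np.cross(FZ,FX)
def tool(xc,yc,zc,s): return R.from_matrix(np.stack([s*xc,-zc,s*yc],1))
def insp(face,s,roll=0,back=0,h=0.053,dx=0.,foc=None):
    # h: TCP above weld along zc ; dx: channel axis offset along xc of TCP. returns TCP pos, quat
    r=R.from_rotvec(FX*roll); fz=r.apply(FZ); fy=np.cross(fz,FX)
    if face=='stud': yc=FX; xc=np.cross(yc,fz); d=.020
    if face=='web': xc=FX; yc=np.cross(fz,xc); d=.018
    if face=='plain': yc=-FX; xc=np.cross(yc,fz); d=.020
    ax=(FOC if foc is None else foc)-(d+back)*FX
    return ax+fz*h+xc*dx, tool(xc,yc,fz,s).as_quat()
def upright(x,y,z,yaw,s):
    xc=np.array([np.cos(yaw),np.sin(yaw),0]); zc=np.array([0,0,1.]); yc=np.cross(zc,xc)
    return np.array([x,y,z]),tool(xc,yc,zc,s).as_quat()
E
python3 - <<'E'
from h import *
from workcell import kinematics,get_obs
T=lambda u,v:np.array([160+u/6,200+v/6]); S=lambda u,v:np.array([250+u/5,290+v/5])
tp=[T(128,46),T(468,110),T(380,528),T(38,464)]; sd=[S(20,380),S(135,35),S(593,145),S(540,525)]
m=[(100,80),(100,-80),(-100,-80),(-100,80)]
obs=[]
for a,t,s in zip(m,tp,sd):
    print(tri(t,s)); q=np.array([*a,30])/1000; obs+=[('top',q,t),('side',q,s)]
fit(obs,[.45,.28,0,0])
o=get_obs(); Rt=R.from_quat(o['orientation']).as_matrix(); print(Rt)
Vw=np.array([[0.4466,-0.8947,-0.0006,-0.6242],[-0.8466,-0.4228,0.3233,-0.0426],[-0.2895,-0.1439,-0.9463,0.3808]])
cw=-Vw[:,:3].T@Vw[:,3]; print('cam in tool',Rt.T@(cw-o['position']))
for s in (1,-1):
    print(s,'grasp',kinematics.solve_ik(*upright(.4798,-.2723,.113,.39,s)),'tray',kinematics.solve_ik(*upright(.45,.28,.12,.39,s)))
    for roll in (0,.5,-.5):
        for f in('stud','web','plain'): print(s,roll,f,kinematics.solve_ik(*insp(f,s,roll)))
E
```

```text
[0.5651 0.3361 0.0293]
[0.5329 0.1784 0.0243]
[0.3401 0.2186 0.024 ]
[0.3723 0.3749 0.0256]
[ 0.4528  0.2764 -0.0059 -0.2043] deg -11.703435105174732
[[1.0, -0.7], [-0.6, 0.3], [0.2, -0.5], [-0.8, -0.2], [-0.0, 0.9], [0.5, -0.1], [0.1, 0.3], [0.7, 0.5]]
[[-0.8948 -0.0005  0.4465]
 [-0.4465  0.001  -0.8948]
 [ 0.     -1.     -0.0011]]
cam in tool [-0.0829 -0.126  -0.0004]
1 grasp [-0.5189  0.4093  1.9014 -0.      0.8309 -2.4797] tray [ 0.5538  0.3709  1.9438 -0.      0.8269 -1.407 ]
1 0 stud [ 0.4819  0.3082  1.8154 -0.5706  1.0458  1.7755]
1 0 web [ 0.4788  0.3073  1.8143 -0.5703  1.0461  0.2009]
1 0 plain [ 0.4819  0.3082  1.8154 -0.5706  1.0458 -1.3661]
1 0.5 stud [ 0.3813  0.1007  2.203  -0.9822  0.3838  2.094 ]
1 0.5 web [ 0.3768  0.0995  2.2015 -0.9751  0.3825  0.5123]
1 0.5 plain [ 0.3813  0.1007  2.203  -0.9822  0.3838 -1.0476]
1 -0.5 stud [ 0.4757  0.6166  1.4156 -0.4762  1.6161  1.7012]
1 -0.5 web [ 0.4733  0.6159  1.4145 -0.4774  1.6167  0.1277]
1 -0.5 plain [ 0.4757  0.6166  1.4156 -0.4762  1.6161 -1.4404]
-1 grasp [-0.5189  0.4093  1.9014 -0.      0.8309  0.6619] tray [ 0.5538  0.3709  1.9438 -0.      0.8269  1.7346]
-1 0 stud [ 0.4819  0.3082  1.8154 -0.5706  1.0458 -1.3661]
-1 0 web [ 0.4788  0.3073  1.8143 -0.5703  1.0461 -2.9407]
-1 0 plain [ 0.4819  0.3082  1.8154 -0.5706  1.0458  1.7755]
-1 0.5 stud [ 0.3813  0.1007  2.203  -0.9822  0.3838 -1.0476]
-1 0.5 web [ 0.3768  0.0995  2.2015 -0.9751  0.3825 -2.6293]
-1 0.5 plain [ 0.3813  0.1007  2.203  -0.9822  0.3838  2.094 ]
-1 -0.5 stud [ 0.4757  0.6166  1.4156 -0.4762  1.6161 -1.4404]
-1 -0.5 web [ 0.4733  0.6159  1.4145 -0.4774  1.6167 -3.0139]
-1 -0.5 plain [ 0.4757  0.6166  1.4156 -0.4762  1.6161  1.7012]
```

```bash
python3 - <<'E'
from h import *
from workcell import bot, hand, kinematics, get_obs, vision
import cv2,pickle
p,q=upright(.4798,-.2723,.29,.39,1); bot.reach(p,q)
d=vision.read_camera("wrist"); cv2.imwrite("pics/w1.png",d["frame"][:,:,::-1]); pickle.dump(d,open("w1.pkl","wb"))
o=get_obs(); print(o['time_s'],o['joint_pos'],o['position'],o['wrist_force'])
E
```

```text
2.325 [-0.5195  0.2002  1.7447 -0.0001  1.1967 -2.4792] [ 0.4797 -0.2726  0.29  ] [0.1561 0.1459 0.4344]
```

View pics/w1.png

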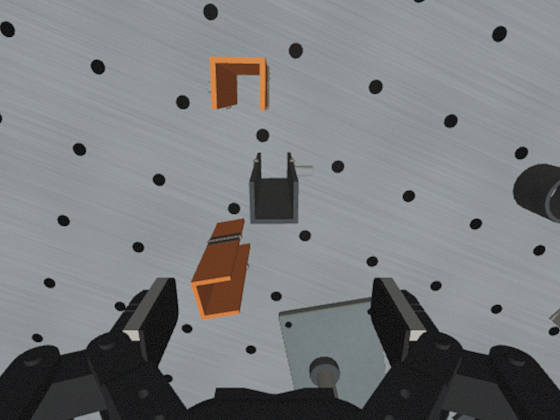

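```bash
python3 - <<'E'
from h import *
import pickle,cv2
d=pickle.load(open("w1.pkl","rb")); k=d['intrinsics'];V=d['view']
def pr(P):
    q=P@V[:3,:3].T+V[:3,3]; q=q@k.T; return q[:,:2]/q[:,2:]
r=R.from_euler('z',.39).as_matrix()
im=d['frame'][:,:,::-1].copy()
im=cv2.resize(im[130:250,210:350],None,fx=5,fy=5,interpolation=cv2.INTER_CUBIC)
cv2.imwrite("pics/w1raw.png",im)
for z,c in ((.15,(0,255,0)),(0,(0,0,255))):
    pts=pr((r@np.array([[.018,.02,z],[.018,-.02,z],[-.018,-.02,z],[-.018,.02,z]]).T).T+[.4798,-.2723,0]); print(pts)
    cv2.polylines(im,[((pts-[210,130])*5+2).astype(int).reshape(-1,1,2)],True,c,1)
cv2.imwrite("pics/w1m.png",im)
E
```

```text
[[297.9067 223.4688]
 [250.1761 223.4924]
 [249.1282 181.6313]
 [298.885  181.6006]]
[[290.0402 180.8517]
 [258.1954 180.8714]
 [257.73   152.1408]
 [290.4641 152.1178]]
```

View pics/w1m.png

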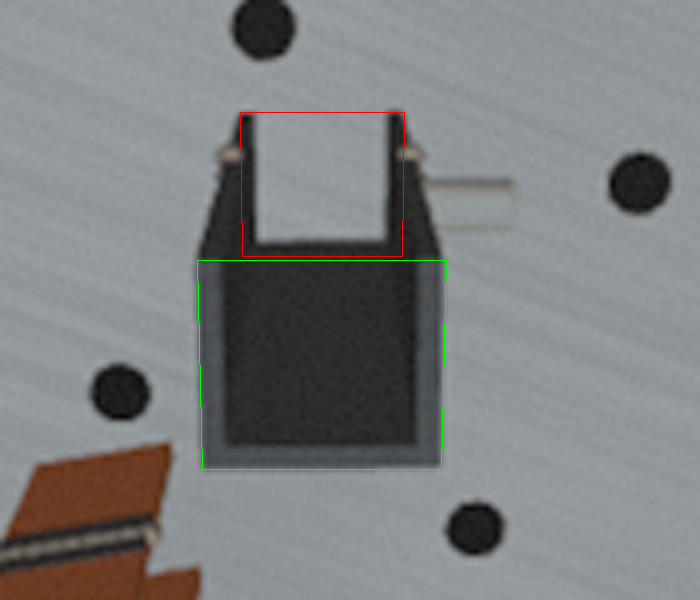

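The hovering wrist view agrees with the fitted pose to within 1 mm at both rim and foot. The stud is on the right flange, so the choice holds. Next, grasp and lift.

```bash
python3 - <<'E'
from h import *
from workcell import bot, hand, kinematics, get_obs, vision
import cv2,pickle
hand.move_gripper(.07,35)
p,q=upright(.4798,-.2723,.17,.39,1); bot.servo_line(p,q,velocity=.12)
p[2]=.113; bot.servo_line(p,q,velocity=.06)
o=get_obs(); print(o['time_s'],o['position'],o['wrist_force'])
hand.move_gripper(.0,35)
o=get_obs(); print(o['time_s'],o['gripper_width'],o['wrist_force'],o['ft_torque'])
d=vision.read_camera("wrist"); cv2.imwrite("pics/w2.png",d["frame"][:,:,::-1])
p[2]=.31; bot.servo_line(p,q,velocity=.1)
d=vision.read_camera("wrist"); cv2.imwrite("pics/w3.png",d["frame"][:,:,::-1]); pickle.dump(d,open("w3.pkl","wb"))
o=get_obs(); print(o['time_s'],o['position'],o['gripper_width'],o['wrist_force'],o['ft_torque'])
E
```

```text
4.8833 [ 0.48   -0.2724  0.1133] [ 0.077  -0.4583 -0.4498]
5.2583 0.039507475154824216 [-0.5686 -0.4366  3.1535] [-0.0546  0.0678 -0.0288]
7.475 [ 0.4796 -0.2722  0.3095] 0.03976826075629343 [-0.0005 -0.2695 -4.4758] [-0.0154  0.0063 -0.0388]
```

View pics/w3.png

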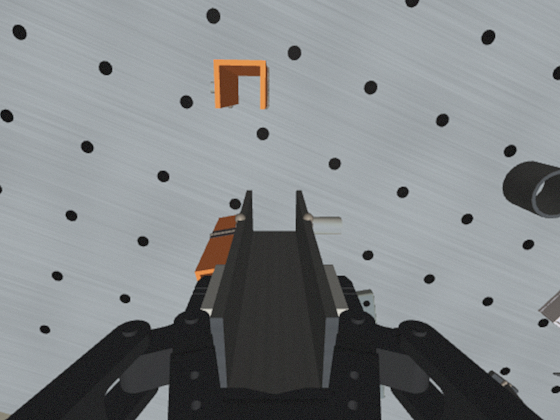

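The channel is held at 39.8 mm with about 4.5 N of load. I'll check its pose in the hand against the model.

```bash
cat >> h.py <<'E'
def overlay(d,T,box,f,name,h=.053):
    # T: (pos,quat) of TCP, s=+1 ; draws channel model
    import cv2
    k=d['intrinsics'];V=d['view']; r=R.from_quat(T[1]).as_matrix(); xc,zc,yc=r[:,0],-r[:,1],r[:,2]
    ax=T[0]-zc*h # weld axis
    def pr(L): 
        P=np.array([ax+np.array(l)@np.stack([xc,yc,zc])/1000 for l in L]); q=(P@V[:3,:3].T+V[:3,3])@k.T; return ((q[:,:2]/q[:,2:]-box[:2]+.5)*f).astype(int).reshape(-1,1,2)
    im=d['frame'][box[1]:box[3],box[0]:box[2],::-1].copy(); im=cv2.resize(im,None,fx=f,fy=f,interpolation=cv2.INTER_CUBIC)
    for z,c in ((90,(0,255,0)),(0,(0,255,255)),(-60,(0,0,255))): cv2.polylines(im,[pr([(-18,20,z),(18,20,z),(18,-20,z),(-18,-20,z)])],False,c,1)
    cv2.polylines(im,[pr([(0,20,-35),(0,45,-35)])],False,(255,0,255),1)
    cv2.imwrite(name,im)
E
python3 - <<'E'
from h import *
import pickle
from workcell import get_obs
o=get_obs(); d=pickle.load(open("w3.pkl","rb"))
overlay(d,(o['position'],o['orientation']),(190,170,390,320),4,"pics/w3m.png")
E
```

```text
(no output)
```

View pics/w3m.png

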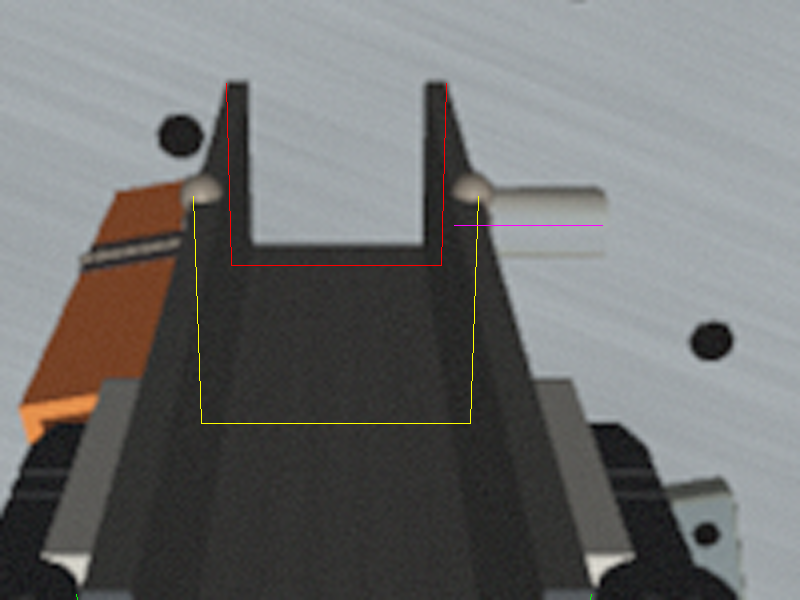

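The model matches the held channel to within about 1 mm. Next I'll go round by a close radius, clear of the fork, to the pre-station for the stud face.

```bash
python3 - <<'E'
from h import *
from workcell import bot, hand, kinematics, get_obs, vision
import cv2,pickle
p,q=upright(.35,-.20,.33,.39,1); bot.servo_line(p,q,velocity=.15)
p,q=upright(.34,.22,.33,YAW-np.pi/2,1); j=kinematics.solve_ik(p,q); print(j)
bot.goto_joints(j)
p,q=insp('stud',1); pre=p-.12*b+[0,0,.02]; j=kinematics.solve_ik(pre,q); print(j); bot.goto_joints(j)
o=get_obs(); print(o['time_s'],o['position'],pre,o['gripper_width'],o['wrist_force'])
for n in("side","top"):
    d=vision.read_camera(n); cv2.imwrite(f"pics/{n}4.png",d["frame"][:,:,::-1])
E
```

```text
[ 0.5706 -0.0862  1.9621  0.      1.2657  1.5654]
[ 0.6953  0.2883  1.7933 -0.5289  1.1779  1.9259]
12.7833 [0.5148 0.2342 0.2581] [0.5155 0.2343 0.2584] 0.04011913865893241 [-0.238   0.013  -4.5475]
```

View pics/side4.png

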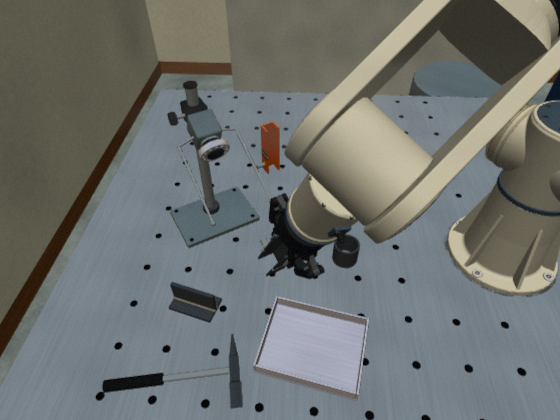

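View pics/top4.png

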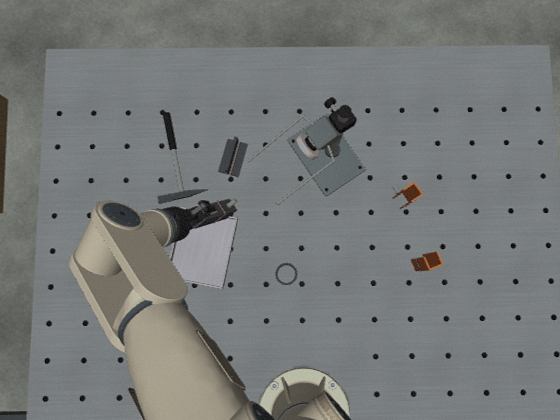

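```bash
python3 - <<'E'
from h import *
from workcell import bot, hand, kinematics, get_obs, vision
import cv2,pickle
p,q=insp('stud',1); bot.servo_line(p-.02*b,q,velocity=.08)
o=get_obs(); print(o['time_s'],o['position']-(p-.02*b),o['joint_pos'],o['wrist_force'])
for n in("side","top","wrist"):
    d=vision.read_camera(n); cv2.imwrite(f"pics/{n}5.png",d["frame"][:,:,::-1]); pickle.dump(d,open(n+"5.pkl","wb"))
d=pickle.load(open("top5.pkl","rb")); overlay(d,(o['position'],o['orientation']),(170,100,330,220),5,"pics/top5m.png")
E
```

```text
14.3083 [-0.0001  0.0004  0.0001] [ 0.518   0.3059  1.8185 -0.5665  1.0614  1.8055] [ 0.0633 -1.1757 -5.5839]
```

View pics/top5m.png

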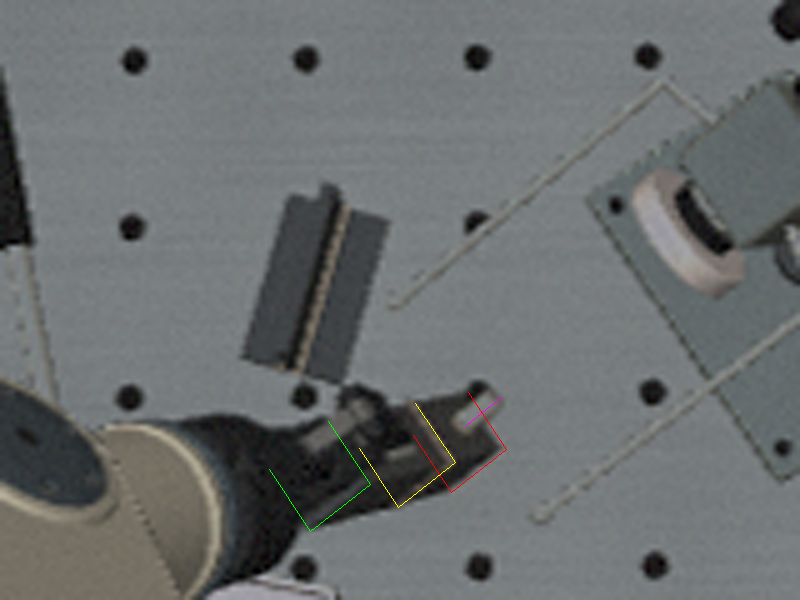

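View pics/wrist5.png

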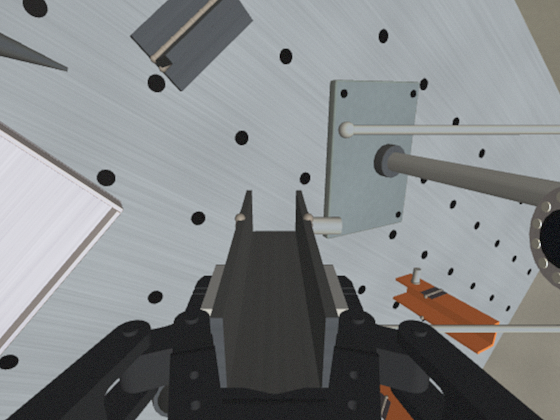

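View pics/side5.png

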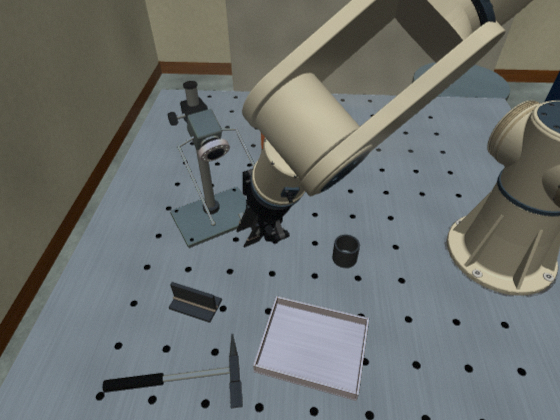

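```bash
python3 - <<'E'
from h import *
import pickle,cv2
d=pickle.load(open("wrist5.pkl","rb")); f=d['frame'][:,:,::-1]
a=cv2.resize(f[110:150,330:560],None,fx=3.4,fy=6,interpolation=cv2.INTER_CUBIC)
c=cv2.resize(f[310:345,360:560],None,fx=3.9,fy=6,interpolation=cv2.INTER_CUBIC)
a=a[:,:780];c=c[:,:780]
cv2.imwrite("pics/rods.png",np.vstack([a,c]))
g=cv2.cvtColor(f,cv2.COLOR_BGR2GRAY).astype(int)
for u in (360,400,440,480,520,550): print(u,g[120:140,u].tolist(),g[318:338,u].tolist())
E
```

```text
360 [144, 142, 143, 146, 132, 138, 162, 172, 173, 174, 174, 175, 166, 146, 124, 133, 144, 144, 144, 143] [32, 33, 49, 60, 59, 55, 38, 30, 29, 35, 28, 39, 35, 33, 33, 34, 32, 36, 36, 34]
400 [138, 139, 142, 139, 128, 136, 164, 171, 174, 175, 172, 173, 166, 142, 121, 130, 141, 141, 139, 138] [172, 170, 174, 177, 148, 84, 40, 33, 34, 35, 36, 37, 32, 29, 33, 28, 29, 27, 24, 21]
440 [168, 169, 168, 168, 156, 146, 163, 172, 173, 173, 172, 172, 164, 141, 133, 159, 174, 172, 172, 172] [93, 93, 90, 91, 92, 89, 86, 106, 139, 165, 173, 171, 174, 176, 177, 140, 75, 30, 30, 34]
480 [167, 166, 168, 168, 155, 145, 164, 173, 172, 172, 171, 171, 164, 141, 130, 153, 168, 166, 165, 168] [91, 91, 91, 87, 92, 87, 85, 108, 141, 162, 172, 172, 173, 177, 141, 79, 81, 82, 81, 87]
520 [172, 172, 170, 173, 155, 149, 162, 171, 174, 172, 171, 172, 164, 135, 152, 170, 168, 164, 167, 168] [135, 132, 135, 131, 132, 136, 113, 106, 142, 163, 169, 171, 170, 177, 157, 135, 136, 137, 135, 138]
550 [173, 169, 171, 175, 160, 147, 162, 170, 170, 171, 170, 170, 162, 137, 149, 172, 171, 167, 166, 166] [130, 130, 130, 130, 127, 130, 112, 107, 138, 161, 171, 171, 170, 175, 155, 129, 133, 133, 134, 133]
```

View pics/rods.png

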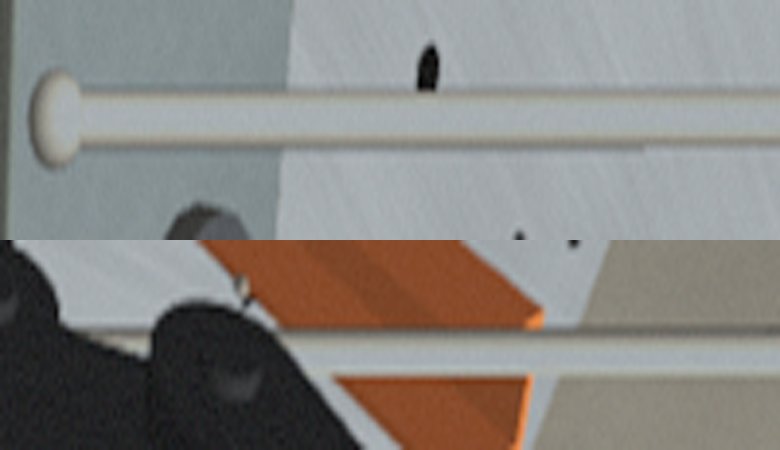

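```bash
python3 - <<'E'
from h import *
import pickle
d=pickle.load(open("wrist5.pkl","rb")); k=d['intrinsics'];V=d['view']
def pr(P): q=k@(V[:3,:3]@P+V[:3,3]); return q[:2]/q[2]
for s in (1,-1): print(s,pr(FOC+s*.065*FY),pr(FOC+s*.065*FY+.05*FX))
# solve FOC shift (along FX,FY,FZ)
from scipy.optimize import least_squares
def res(x):
    F=FOC+x[0]*FX+x[1]*FY+x[2]*FZ
    cand=[pr(F+s*.065*FY) for s in(1,-1)]
    cand2=[pr(F+s*.065*FY+.06*FX) for s in(1,-1)]
    i=0 if cand[0][1]<cand[1][1] else 1
    return [cand[i][0]-344.5,cand2[i][1]-129.2,cand2[1-i][1]-328.7]
s=least_squares(res,[0,0,0]); print(s.x*1000,s.cost, FOC+s.x[0]*FX+s.x[1]*FY+s.x[2]*FZ)
E
```

```text
1 [343.8076 130.2607] [435.7126 130.3434]
-1 [330.7035 329.5684] [405.6017 329.6001]
[ 0.3669  0.6017 -0.1583] 4.6852026882886333e-26 [0.6047 0.098  0.201 ]
```

The wrist view shows the fork rods parallel to the stud-face normal to within about 0.3°. Its focus position agrees with the top/side fit to under 1 mm. Now I'll move in, hold, and check.

```bash
sed -i 's/^FOC=.*; YAW/FOC=np.array([.6046,.098,.2006]); YAW/' h.py; python3 - <<'E'
from h import *
from workcell import bot, hand, kinematics, get_obs, vision
import cv2,pickle
p,q=insp('stud',1); bot.servo_line(p,q,velocity=.04)
bot.dwell(.3)
o=get_obs(); print(o['time_s'],o['position']-p,(R.from_quat(q).inv()*R.from_quat(o['orientation'])).magnitude(),o['wrist_force'])
for n in("top","wrist"):
    d=vision.read_camera(n); cv2.imwrite(f"pics/{n}6.png",d["frame"][:,:,::-1]); pickle.dump(d,open(n+"6.pkl","wb"))
bot.dwell(1.4)
overlay(d,(o['position'],o['orientation']),(190,110,390,330),2.7,"pics/wrist6m.png")
o=get_obs(); print(o['time_s'],o['position']-p,o['gripper_width'])
E
```

```text
15.4167 [-0.      0.0002  0.    ] 0.00022088902529116285 [ 0.6854 -0.0323 -4.5746]
16.9167 [-0.  0.  0.] 0.03985601276589195
```

View pics/wrist6.png

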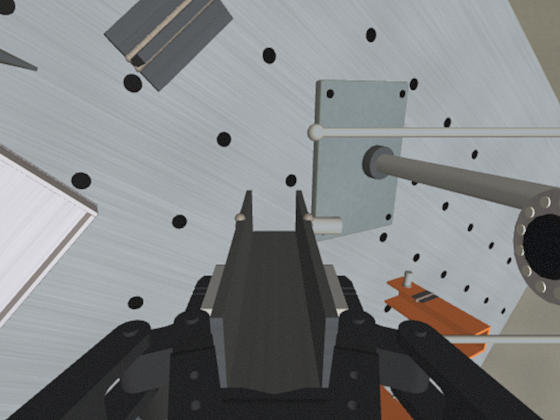

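View pics/wrist6m.png

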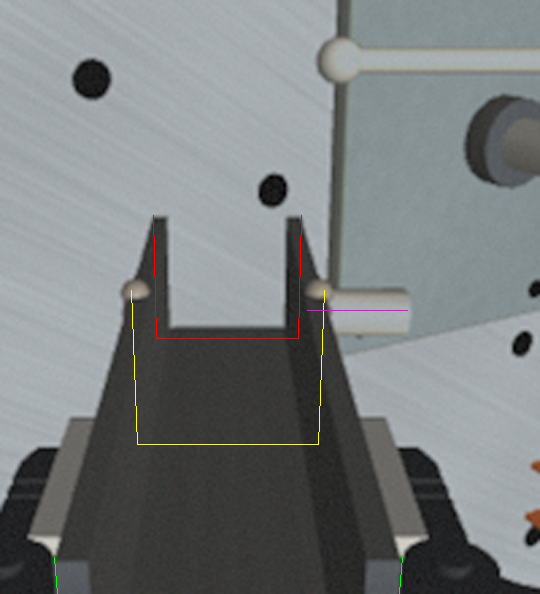

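The stud face is recorded: the weld sits at the fork tips and the channel is still true in the hand. Now back off, turn, and show the web, then the plain flange.

```bash
python3 - <<'E'
from h import *
from workcell import bot, hand, kinematics, get_obs, vision
import cv2,pickle
p,q=insp('stud',1); bot.servo_line(p-.09*b,q,velocity=.1)
for f in ('web','plain'):
    p,q=insp(f,1); j=kinematics.solve_ik(p-.09*b,q); c=get_obs()['joint_pos']; print(f,j-c); assert abs(j-c)[:5].max()<.3
    bot.goto_joints(j)
    bot.servo_line(p,q,velocity=.06); bot.dwell(.3)
    o=get_obs(); print(o['time_s'],o['position']-p,(R.from_quat(q).inv()*R.from_quat(o['orientation'])).magnitude(),o['wrist_force'],o['gripper_width'])
    for n in("top","wrist","side"):
        d=vision.read_camera(n); cv2.imwrite(f"pics/{n}_{f}.png",d["frame"][:,:,::-1]); 
        if n=="wrist": overlay(d,(o['position'],o['orientation']),(190,110,390,330),2.7,f"pics/wm_{f}.png")
        if n=="top": overlay(d,(o['position'],o['orientation']),(170,100,330,220),5,f"pics/tm_{f}.png")
    bot.dwell(1.4)
    o=get_obs(); print(o['time_s'],o['position']-p)
    bot.servo_line(p-.09*b,q,velocity=.1)
E
```

```text
web [-0.0026 -0.0013 -0.0006  0.0003  0.0002 -1.5742]
21.3167 [-0.      0.0001 -0.    ] 0.00022687710477805866 [-0.7529 -0.4967 -5.0968] 0.039600282458243034
22.8667 [-0.  0.  0.]
plain [ 0.0036  0.0013  0.0005  0.0004 -0.0002 -1.567 ]
27.2667 [-0.      0.0001 -0.    ] 0.0001715865496446743 [-0.2623 -0.3499 -5.3619] 0.03939319686061729
28.8167 [-0.  0. -0.]
```

View pics/tm_web.png

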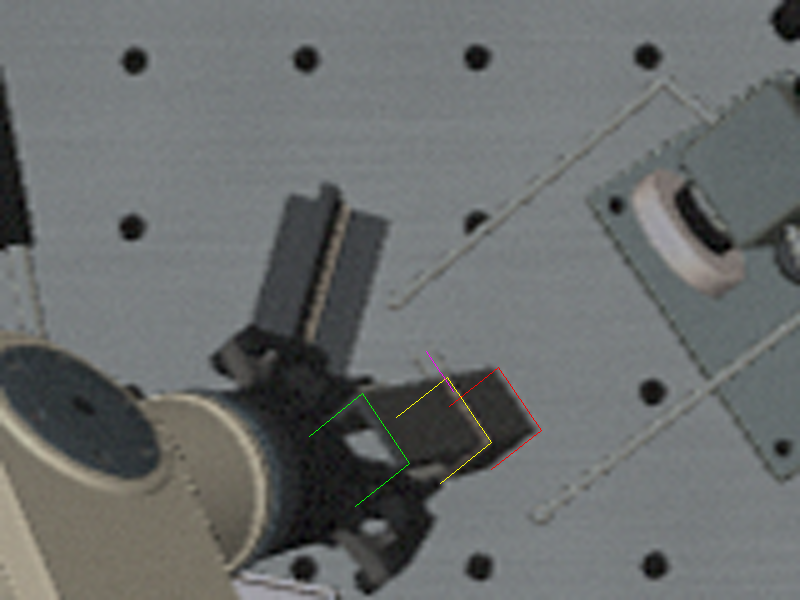

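View pics/wrist_plain.png

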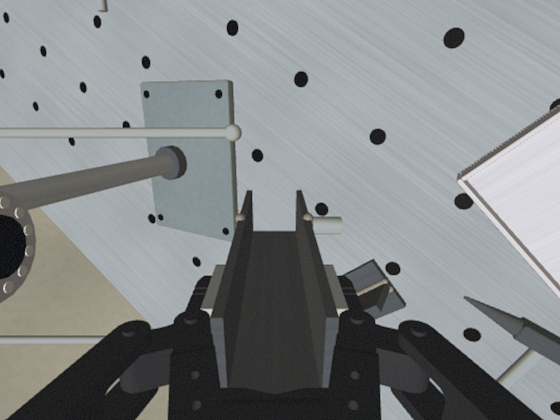

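View pics/wm_web.png

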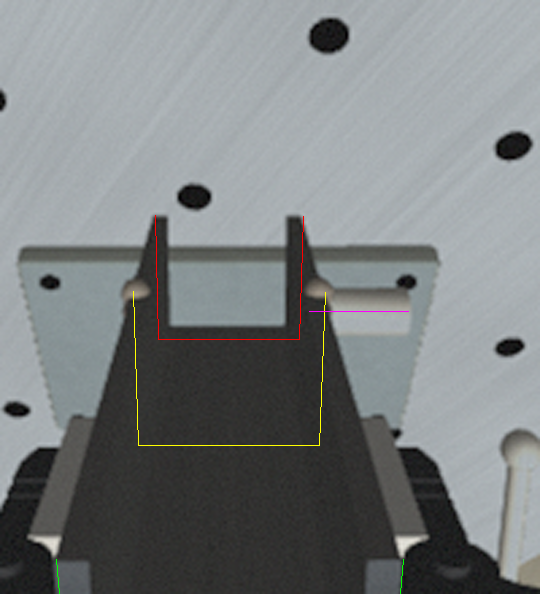

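All three faces are recorded. In the top view the web weld midpoint is about (468,410), against a fork-tip midpoint of (468.5,411). Now the tray.

```bash
python3 - <<'E'
from h import *
from workcell import bot, hand, kinematics, get_obs, vision
import cv2,pickle
p,q=upright(.4528,.2764,.26,-.204,1); j=kinematics.solve_ik(p,q); print(j-get_obs()['joint_pos'])
bot.goto_joints(j)
p[2]=.15; bot.servo_line(p,q,velocity=.12)
o=get_obs(); print(o['time_s'],o['position'],o['wrist_force'])
for n in("top","side","wrist"):
    d=vision.read_camera(n); cv2.imwrite(f"pics/{n}_tr.png",d["frame"][:,:,::-1])
E
```

```text
[-0.0959 -0.1138  0.005   0.5486  0.0084  0.4135]
31.5167 [0.4533 0.2767 0.1506] [ 0.2886  0.1542 -5.3663]
```

View pics/side_tr.png

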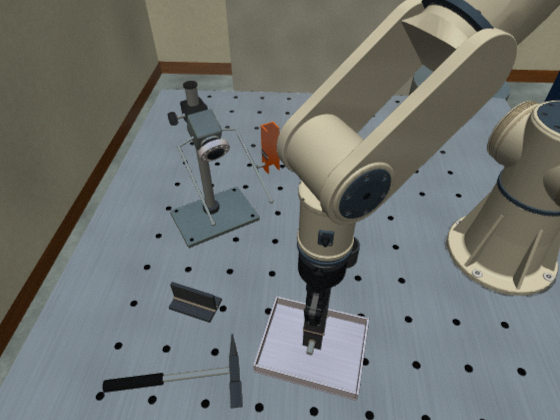

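View pics/wrist_tr.png

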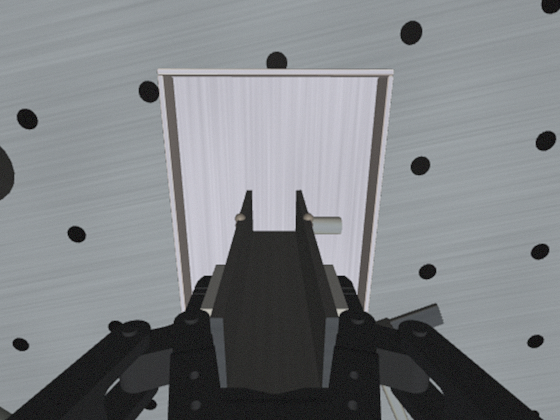

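The channel is centred over the tray and square to it. I'll lower it until I feel contact.

```bash
python3 - <<'E'
from h import *
from workcell import bot, hand, kinematics, get_obs, vision
import cv2,pickle
p,q=upright(.4528,.2764,.122,-.204,1)
bot.servo_line(p,q,velocity=.05); bot.dwell(.2)
f0=get_obs()['wrist_force'][2]; print(f0)
for i in range(14):
    p[2]-=.0007; bot.servo_line(p,q,velocity=.01); bot.dwell(.08); f=get_obs()['wrist_force'][2]; print(round(p[2],4),round(f,2))
    if f-f0>3.5: break
o=get_obs(); print(o['time_s'],o['position'],o['wrist_force'],o['ft_torque'])
E
```

```text
-4.486656486942916
0.1213 -5.22
0.1206 -4.99
0.1199 -5.2
0.1192 -4.39
0.1185 -5.12
0.1178 -4.82
0.1171 1.3
34.9083 [0.453  0.2765 0.1174] [-1.5675 -0.7023  1.298 ] [-0.2847  0.2798  0.0299]
```

```bash
python3 - <<'E'
from h import *
from workcell import bot, hand, kinematics, get_obs, vision
import cv2,pickle
hand.move_gripper(.065); bot.dwell(.2)
o=get_obs(); print(o['time_s'],o['gripper_width'],o['wrist_force'])
p,q=upright(.4528,.2764,.20,-.204,1); bot.servo_line(p,q,velocity=.06)
p[2]=.33; bot.servo_line(p,q,velocity=.15)
d=vision.read_camera("wrist"); cv2.imwrite("pics/wrist_end.png",d["frame"][:,:,::-1])
p,q=upright(.33,-.05,.33,-.204,1); j=kinematics.solve_ik(p,q);print(j); bot.goto_joints(j)
for n in("top","side"):
    d=vision.read_camera(n); cv2.imwrite(f"pics/{n}_end.png",d["frame"][:,:,::-1])
o=get_obs(); print(o['time_s'],o['wrist_force'])
E
```

```text
35.475 0.06500139969861288 [ 0.8527  0.5508 -0.0642]
[-0.1549 -0.2224  2.0723 -0.      1.2917 -1.5217]
39.4833 [-1.1073  0.2129 -0.1368]
```

View pics/side_end.png

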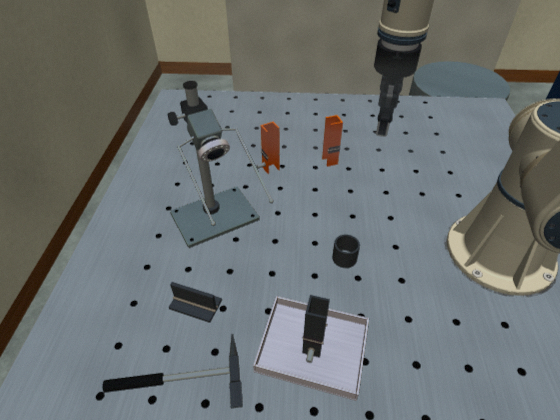

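View pics/wrist_end.png

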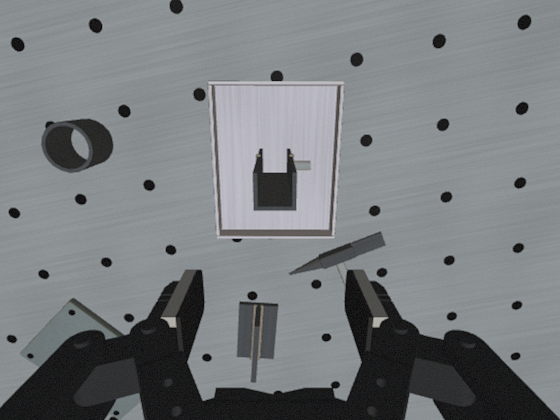

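View pics/top_end.png

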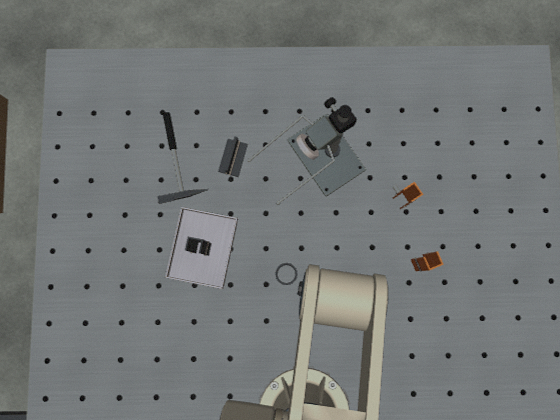

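The channel stands upright in the middle of the tray, at side (315,330) and top (198,246). The oranges, pipe, tee, hammer and stand are where they were, and the arm is clear. Handing in.

```bash
python3 -c "
from workcell import hand_in; print(hand_in())"
```

```text
the job is handed in; nothing more can be done
None
```

The job is done and handed in; the robot's clock read about 39.5 s against the 72 s limit.

**Grasp:** I picked up the grey channel by its top end across the flanges at 35 N, with the pads' middle about 40 mm above `coupon_mid`, clear of the weld.

**Inspection:** I showed the stud flange, then the web, then the plain flange, each held still for over 1.4 s at the focus point. The arm was within 0.2 mm and 0.02° of its commanded pose each time. The wrist view put the fork direction and focus point within 0.3° and 1 mm of my fit. The channel had not shifted in the hand in the lift, stud and web pictures; I did not look at that overlay for the plain flange.

**Placing:** I lowered the channel onto the tray floor in 0.7 mm steps until I felt light contact, about 6 N, then opened and withdrew. The last pictures show it upright near the tray's centre, nothing else visibly moved and the robot clear of everything.

**Disagreements:** The tray rim measured about 24 to 29 mm high, against 30 mm in the text. I relied on feeling contact for the placing instead, and that put the floor at about 4 mm, as expected. Two stand base corners were off by 3 to 5 pixels in the side view, so I used the fork to set the focus.

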